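Set out the reagent bottles in their spill dishes

ROBOT

A 6-joint arm with a two-finger parallel gripper is mounted at the origin on a cart in front of the work surface, level with it; the furniture and walls round the work are solid. World frame = base frame: x ahead of the robot, y to its left, z up, the work surface at z = 0. Lengths are in m, angles in rad, forces in N, time in s.
With the tool pointing down it reaches from about 0.35 to 0.925 m from the base axis. Payload 6.4 kg.
Tool frame: the origin (TCP) lies midway between the tips of the shut fingers; the grasp point (between the pads) lies bot.hold_point_z behind it (bot.hold_point_z is the distance from the TCP to the grasp point, in m); z points along the fingers, y is the line along which they close (so a half turn about z gives the same grasp; the last joint's range is limited). The gripper opens to 85 mm and grips with 20 to 120 N. Pads are 22 mm wide; open, the fingers measure 114 mm over their backs; the gripper's body (76 mm by 85 mm) begins 54 mm behind the grasp point. The pads swing forward as they close: fully open they stand 13 mm farther back than shut.
Start: joints at [-1.489, 0.245, 1.558, -0, 1.339, -0.174], TCP at [0.164, -0.629, 0.231] pointing down, gripper open.
Joint ranges: [-3.13, 3.13], [-1.02, 2.26], [0.13, 2.54], [-0.95, 4.09], [0.21, 2.88], [-2.74, 2.74]. Speed limits (rad/s): [2.57, 2.57, 3.14, 3.14, 3.14, 3.14].

INTERFACE

Orientations are given as a unit quaternion [w, x, y, z].
In Python, from plant import bot, grab_frame, nets gives the robot as it stands. Calls block until the motion is done:
- bot.move_pose(position, orientation): joint-space move of the TCP to a pose.
- bot.move_l(position, rotation=None, max_speed=0.15, max_force=None): straight line of the TCP; rotation=None keeps the orientation; max_speed is the mean speed in m/s. With max_force (N) it stops when the force on the tool has changed by that much, and returns True; else False.
- bot.move_j(angles): joint-space move.
- bot.grip(opening, f_grip=None): finger opening in m; f_grip is the grip in N (None keeps the last); returns when the fingers have stopped.
- bot.sleep(seconds).
- bot.ik(position, orientation): joint angles nearest the present ones, or None.
- bot.get_obs(): the state.
- grab_frame(name): name is "side" or "top" or "wrist"; returns a dict with "image" (384x512x3 uint8, red, green, blue), "camera_matrix" (3x3 intrinsics, pixels), "pose" (4x4, takes a point from camera to world coordinates); the wrist camera has in their place "mount" (4x4, takes a point from camera to tool coordinates, whose origin is the TCP and whose axes are the flange's). Camera axes: x right, y up, looking along -z (the intrinsics and any distortion apply to the point x, -y, -z); pixel columns grow to the right and rows downward; lengths in m; the calibration is good to about 2 mm. The wrist camera is an equidistant fisheye: a pixel r from the principal point sees the ray r / f radians off the axis. A picture is of the moment at which its call begins: read the wrist's pose just before it. There is no depth.
A pose or a line that the arm cannot do raises bot.MotionError and nothing moves.
- bot.finish_job(): hands the job in; it is judged then, once.
Trained networks look in a picture, given as the dict that the camera call returned (one of the last four; its "shot" number tells which), for a name from the list of things; names that differ only in an ending like _2 or _b are one class to them, and where a whole thing is asked for, a point or a joint stands for the part that bears it (a point fixed in the world has none). Each returns a list of dicts, best first, with "conf" (0 to 1); they miss things now and then, are a little off and sometimes report something else, mostly with a low value. They report only what shows in the picture. A call takes as long as a camera call. They do not tell look-alikes from the thing itself.
- nets.silhouettes(thing, picture): "pixels" (384x512 bool, what is visible of it).
- nets.spot_point(thing, picture): "centre" ([x, y, z] in m, in world coordinates, good to about 4 mm: a listed point, or the origin of a listed thing).
The state is a dict: "t": time; "joint_positions": joint angles; "qd": joint speeds; "joint_efforts": joint torques, N m; "ee_pos": TCP position; "tcp_rot": TCP orientation; "force": force on the tool from outside, world axes, zero at the start; "ft_torque": the same for the moment, N m; "gripper_width": finger opening in m; "grasp_force": force on a finger pad.
Only numpy, scipy, OpenCV 4.12 (cv2) and the standard library are available. Lean on these libraries where they do the work, as an engineer would, in place of code of your own. Each camera call takes 0.05 s, during which the arm holds its last target. There are 200 camera calls.

TASK

Set out the reagents for the next assay run: the finished white-capped bottle still stands in one of the coloured spill dishes, so move it into the grey dish, and stand each of the red-, green- and yellow-capped bottles in the dish of its own colour. All four bottles must end standing flat inside the rims and must stay upright throughout. Leave the little red-capped vial and the loose yellow cap where they are.

Things in the scene. Friction and masses are not known exactly. Their poses are not given: they have to be found in the camera images.
- bottle_red_mid (a point): Small white plastic reagent bottle with a knurled red screw cap, standing upright; body 40 mm across up to about 61 mm, cap about 27 mm across on top, 79 mm tall in all, about 0.06 kg. This point is on its axis half-way up, 39.5 mm above its underside; z is its upward axis. At the start it stands on the worktop.
- bottle_green_mid (a point): Small white plastic reagent bottle with a knurled green screw cap, standing upright; body 40 mm across up to about 69 mm, cap about 27 mm across on top, 87 mm tall in all, about 0.06 kg. This point is on its axis half-way up, 43.5 mm above its underside; z is its upward axis. At the start it stands on the worktop.
- bottle_yellow_mid (a point): Small white plastic reagent bottle with a knurled yellow screw cap, standing upright; body 40 mm across up to about 69 mm, cap about 27 mm across on top, 87 mm tall in all, about 0.06 kg. This point is on its axis half-way up, 43.5 mm above its underside; z is its upward axis. At the start it stands on the worktop.
- bottle_white_mid (a point): Small white plastic reagent bottle with a knurled white screw cap, standing upright; body 40 mm across up to about 64 mm, cap about 27 mm across on top, 82 mm tall in all, about 0.06 kg. This point is on its axis half-way up, 41 mm above its underside; z is its upward axis. At the start it stands inside one of the red, green and yellow dishes (which one varies).
- dish_red: Round red plastic spill dish with a dark round pad in the middle, fixed to the worktop: outside 68 mm across, rim 10 mm high and 4 mm thick, flat floor 4 mm above the worktop and 60 mm across inside. Origin: on its axis, level with the worktop under it; z up.
- dish_green: Round green plastic spill dish with a dark round pad in the middle, fixed to the worktop: outside 68 mm across, rim 10 mm high and 4 mm thick, flat floor 4 mm above the worktop and 60 mm across inside. Origin: on its axis, level with the worktop under it; z up.
- dish_yellow: Round yellow plastic spill dish with a dark round pad in the middle, fixed to the worktop: outside 68 mm across, rim 10 mm high and 4 mm thick, flat floor 4 mm above the worktop and 60 mm across inside. Origin: on its axis, level with the worktop under it; z up.
- dish_grey: Round grey plastic spill dish with a dark round pad in the middle, fixed to the worktop: outside 68 mm across, rim 10 mm high and 4 mm thick, flat floor 4 mm above the worktop and 60 mm across inside. Origin: on its axis, level with the worktop under it; z up.
- vial_red: Small white vial with a red cap, 16 mm across and 45 mm tall, loose, standing upright on the worktop; it stays where it is. Origin: centre of its underside.
- spare_cap: Loose spare yellow screw cap, 23 mm across and 16 mm tall, lying on the worktop (not on a bottle); it stays where it is. Origin: centre of its underside.
Things that resemble listed ones, but are neither listed nor needed, are in the scene too. Several things have the shape of the dish_yellow; the one meant has the colours described above.

How it is judged:
At the end, for the whole second after the job is handed in: White-capped bottle in the grey dish, red-, green- and yellow-capped ones in the dishes of their colours: within 13 mm of the dish's centre, on its floor (3 mm), upright within 0.1 rad, slower than 0.02 m/s. Red-capped vial and loose cap upright (0.15 rad), within 20 mm of their start (horizontal distance between bottle_red_mid and dish_red below 0.013 m and height (world z) of bottle_red_mid between 0.0405 and 0.0465 m and angle between each of bottle_red_mid, bottle_green_mid, bottle_yellow_mid, bottle_white_mid's own z axis and vertical below 0.1 rad and linear speed of each of bottle_red, bottle_green, bottle_yellow, bottle_white below 0.02 m/s and horizontal distance between bottle_green_mid and dish_green below 0.013 m and height (world z) of bottle_green_mid between 0.0445 and 0.0505 m and horizontal distance between bottle_yellow_mid and dish_yellow below 0.013 m and height (world z) of bottle_yellow_mid between 0.0445 and 0.0505 m and horizontal distance between bottle_white_mid and dish_grey below 0.013 m and height (world z) of bottle_white_mid between 0.042 and 0.048 m and distance of each of vial_red, spare_cap from where it was at the start of the episode below 0.02 m and angle between each of vial_red, spare_cap's own z axis and vertical below 0.15 rad); the robot touches nothing.
It fails at once if the red-capped bottle is tipped over (more than 0.7 rad) (angle between bottle_red_mid's own z axis and vertical above 0.7 rad).
It fails at once if the green-capped bottle is tipped over (more than 0.7 rad) (angle between bottle_green_mid's own z axis and vertical above 0.7 rad).
It fails at once if the yellow-capped bottle is tipped over (more than 0.7 rad) (angle between bottle_yellow_mid's own z axis and vertical above 0.7 rad).
It fails at once if the white-capped bottle is tipped over (more than 0.7 rad) (angle between bottle_white_mid's own z axis and vertical above 0.7 rad).
It also fails if it takes over 112 s, if anything falls off the work surface, if the arm or the gripper's body presses on something with over 40 N, if the wrist force passes 120 N, or if a joint passes its speed limit or range.

## Working session

There is one attempt and no reset: what is moved stays moved. The work goes in short steps, each a Python script; the robot and the scene stay as the last script left them, time stands still between calls to the robot, and variables do not carry over. Pictures are saved under pics/ and viewed, at most 14 in all, crops included, and the job is handed in when it is done.

```bash
mkdir -p pics
python3 - <<'E'
from plant import bot, grab_frame, nets
import cv2, numpy as np
o=bot.get_obs(); print(o['t'],o['ee_pos'],o['tcp_rot'],bot.hold_point_z,o['gripper_width'])
fs={n:grab_frame(n) for n in ("top","side")}
for n,f in fs.items():
    cv2.imwrite(f'pics/{n}0.png',f['image'][...,::-1]); print(n,f['pose'].round(3).tolist(),f['camera_matrix'].round(1).tolist())
    for t in ['bottle_red_mid','bottle_green_mid','bottle_yellow_mid','bottle_white_mid','dish_red','dish_green','dish_yellow','dish_grey','vial_red','spare_cap']:
        print(n,t,[(np.round(d['centre'],3).tolist(),round(d['conf'],2)) for d in nets.spot_point(t,f)])
E
```

```text
0.0 [ 0.16442943 -0.62827387  0.23015688] [-9.73518619e-04  9.91827992e-01  1.27578546e-01  3.40629945e-05] 0.0187 0.08495665098735475
top [[0.011, 0.989, -0.148, 0.354], [-1.0, 0.009, -0.015, -0.003], [-0.013, 0.148, 0.989, 1.131], [0.0, 0.0, 0.0, 1.0]] [[387.1, 0.0, 256.3], [0.0, 387.1, 193.6], [0.0, 0.0, 1.0]]
top bottle_red_mid [([0.478, -0.148, 0.04], 0.72)]
top bottle_green_mid [([0.368, 0.305, 0.044], 0.81)]
top bottle_yellow_mid [([0.575, 0.212, 0.042], 0.52), ([0.476, -0.386, 0.004], 0.28)]
top bottle_white_mid [([0.39, -0.272, 0.047], 0.6)]
top dish_red [([0.39, -0.271, -0.0], 0.52)]
top dish_green [([0.582, -0.195, -0.0], 0.87)]
top dish_yellow [([0.389, -0.027, -0.002], 0.68), ([0.508, 0.019, 0.002], 0.66), ([0.586, 0.116, -0.002], 0.56), ([0.502, 0.381, 0.004], 0.21)]
top dish_grey [([0.477, -0.388, 0.001], 0.63)]
top vial_red [([0.477, 0.138, -0.002], 0.42)]
top spare_cap [([0.5, 0.379, 0.002], 0.64), ([0.395, -0.272, 0.048], 0.45)]
side [[-0.962, 0.118, -0.247, 0.159], [-0.274, -0.421, 0.865, 1.168], [-0.002, 0.899, 0.438, 0.66], [0.0, 0.0, 0.0, 1.0]] [[485.6, 0.0, 264.7], [0.0, 485.6, 185.5], [0.0, 0.0, 1.0]]
side bottle_red_mid [([0.48, -0.15, 0.038], 0.62)]
side bottle_green_mid [([0.363, 0.304, 0.048], 0.6)]
side bottle_yellow_mid [([0.578, 0.213, 0.046], 0.81), ([0.497, 0.382, -0.002], 0.29)]
side bottle_white_mid [([0.396, -0.278, 0.041], 0.83), ([0.392, -0.272, 0.004], 0.64)]
side dish_red [([0.396, -0.272, 0.003], 0.42)]
side dish_green [([0.582, -0.188, -0.001], 0.76)]
side dish_yellow [([0.384, -0.03, -0.004], 0.82), ([0.586, 0.119, 0.001], 0.68), ([0.506, 0.02, 0.003], 0.65), ([0.474, 0.138, -0.001], 0.26)]
side dish_grey [([0.477, -0.391, 0.001], 0.45)]
side vial_red [([0.508, 0.022, 0.001], 0.7), ([0.477, 0.138, -0.0], 0.62)]
side spare_cap [([0.497, 0.382, -0.001], 0.47), ([0.583, -0.188, 0.0], 0.22)]
```

View pics/top0.png

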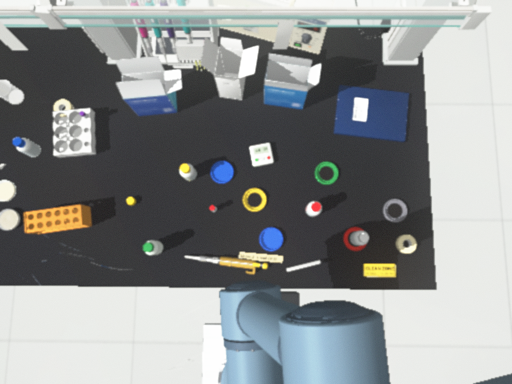

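View pics/side0.png

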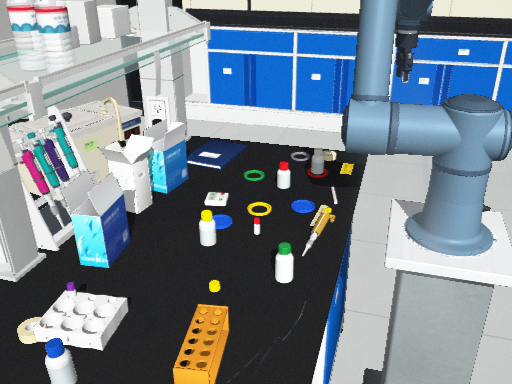

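The top view shows the white bottle in the red dish at (358,238). The real yellow dish is the ring at (255,200); the solid discs at (222,172) and (271,239) are blue look-alikes. The vial is at (212,208) and the cap at (131,201). The nets agree with this across both views.

```bash
cat > h.py <<'E'
from plant import bot, grab_frame, nets
import cv2, numpy as np
Q=[0,1,0,0]; HZ=bot.hold_point_z
H={'red':.0395,'green':.0435,'yellow':.0435,'white':.041}
def near(thing, guess, frames):
    """detections within 25 mm of the guess, one per frame"""
    out=[]
    for f in frames:
        c=[d['centre'] for d in nets.spot_point(thing,f) if np.hypot(*(np.array(d['centre'])-guess)[:2])<.025] if len(guess)==3 else []
        if c: out.append(c[0])
    return np.array(out)
def look(thing, guess, back=(0,0)):
    bot.move_pose([guess[0]+back[0],guess[1]+back[1],.20],Q)
    fs=[grab_frame('wrist') for _ in range(2)]
    n=near(thing,np.array(guess),fs); print(thing,n.round(4).tolist()); return n,fs[-1]
E
python3 - <<'E'
from h import *
bot.grip(.085,40)
n,f=look('bottle_white_mid',[.392,-.273,.045]); cv2.imwrite('pics/w1.png',f['image'][...,::-1])
print(near('dish_red',np.array([.392,-.272,0]),[f]))
n,f=look('dish_grey',[.477,-.389,0]); cv2.imwrite('pics/w2.png',f['image'][...,::-1])
print(bot.get_obs()['t'],bot.get_obs()['force'])
E
```

```text
bottle_white_mid [[0.395, -0.2808, 0.0462], [0.395, -0.2805, 0.0456]]
[[ 0.3923 -0.2702 -0.0017]]
dish_grey [[0.4746, -0.3877, 0.0052], [0.4765, -0.3877, 0.0024]]
3.9583 [-0.1188623  -0.03475775 -0.32633278]
```

View pics/w1.png

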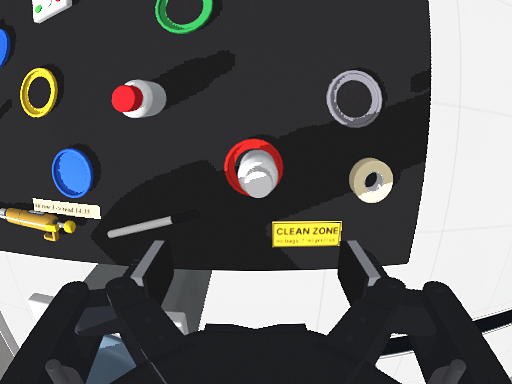

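The wrist picture shows the white bottle (258,172) slightly right of the centre of the red dish (253,166). The fingers have free room either side.

```bash
cat >> h.py <<'E'
def pick(c,xy,floor=0.):
    z=floor+H[c]-HZ
    bot.move_pose([*xy,.16],Q)
    hit=bot.move_l([*xy,z],max_speed=.12,max_force=8)
    w=bot.grip(.0,30); o=bot.get_obs(); print('pick',c,hit,o['ee_pos'].round(4),o['gripper_width'],o['grasp_force'])
    bot.move_l([*xy,.16],max_speed=.12); print('held',bot.get_obs()['gripper_width'],bot.get_obs()['t'])
def place(c,xy):
    z=.004+H[c]-HZ
    bot.move_pose([*xy,.16],Q)
    bot.move_l([*xy,z+.012],max_speed=.15)
    hit=bot.move_l([*xy,z-.001],max_speed=.03,max_force=4)
    print('place',c,hit,bot.get_obs()['ee_pos'].round(4))
    bot.grip(.07); bot.move_l([*xy,.16],max_speed=.15)
    print(bot.get_obs()['t'])
E
python3 - <<'E'
from h import *
pick('white',[.395,-.278],.004)
f=grab_frame('wrist'); cv2.imwrite('pics/w3.png',f['image'][...,::-1])
place('white',[.4765,-.3885])
f=grab_frame('wrist'); cv2.imwrite('pics/w4.png',f['image'][...,::-1])
print(near('bottle_white_mid',np.array([.4765,-.3885,0]),[f]),near('dish_grey',np.array([.4765,-.3885,0]),[f]),near('dish_red',np.array([.392,-.272,0]),[f]))
E
```

```text
pick white False [ 0.3952 -0.2781  0.0268] 0.03925218173852347 30.285018801223487
held 0.03914031233727296 7.6083
place white True [ 0.4767 -0.3886  0.0267]
11.1
[[ 0.4772 -0.393   0.0458]] [] [[ 0.3963 -0.2712 -0.0029]]
```

View pics/w4.png

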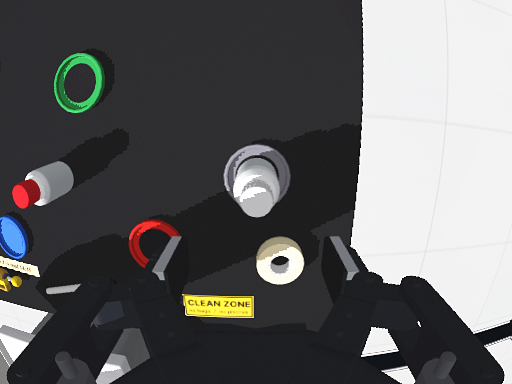

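The white bottle stands inside the grey dish (257,178) and the red dish is empty. Next I'll move the other three, looking from above before each grasp.

Run:
```python
from h import *
B={'red':[.479,-.149,.04],'green':[.3655,.3045,.044],'yellow':[.5765,.2125,.044]}
D={'red':[.393,-.271,0],'green':[.582,-.1915,0],'yellow':[.507,.0195,0]}
for c in B:
    n,f=look(f'bottle_{c}_mid',B[c],(-.04,0))
    b=np.vstack([[B[c],B[c]],n]).mean(0) if len(n) else np.array(B[c])
    pick(c,b[:2])
    bot.move_pose([D[c][0]-.04,D[c][1],.16],Q)
    n=near(f'dish_{c}',np.array(D[c]),[grab_frame('wrist')]); print('dish',n.round(4).tolist())
    place(c,D[c][:2])
    bot.move_l([D[c][0]-.04 if D[c][0]>.45 else D[c][0],D[c][1],.2])
    f=grab_frame('wrist'); cv2.imwrite(f'pics/p_{c}.png',f['image'][...,::-1])
    print(near(f'bottle_{c}_mid',np.array(D[c]),[f]).round(4),near(f'dish_{c}',np.array(D[c]),[f]).round(4))
cv2.imwrite('pics/all.png',np.hstack([cv2.resize(cv2.imread(f'pics/p_{c}.png')[:260,100:400],None,fx=.85,fy=.85) for c in B]))
```

```text
bottle_red_mid [[0.4793, -0.1511, 0.0396]]
pick red False [ 0.4796 -0.15    0.0216] 0.03812949511327119 30.42714500130387
held 0.03876113448090944 15.8083
dish [[0.3942, -0.2711, -0.0009]]
place red True [ 0.3933 -0.2713  0.0255]
19.775
[[ 0.3931 -0.2708  0.0425]] [[ 0.3944 -0.2697 -0.0014]]
bottle_green_mid [[0.3628, 0.2981, 0.0426], [0.3598, 0.3004, 0.0431]]
pick green False [0.364  0.3022 0.0255] 0.038696018566005734 30.696972563844156
held 0.03890654428141707 25.8917
dish [[0.588, -0.191, -0.0009]]
place green True [ 0.5824 -0.1917  0.0294]
30.975
[[ 0.581  -0.1963  0.0483]] []
bottle_yellow_mid [[0.5816, 0.2126, 0.0464], [0.5822, 0.2128, 0.0438]]
pick yellow False [0.5799 0.2127 0.0256] 0.038668402401936496 30.556877651251853
held 0.0391361563732272 36.625
dish [[0.5062, 0.023, -0.0031]]
place yellow True [0.5074 0.0193 0.0295]
40.6917
[[0.5106 0.0195 0.0473]] []
```

View pics/all.png

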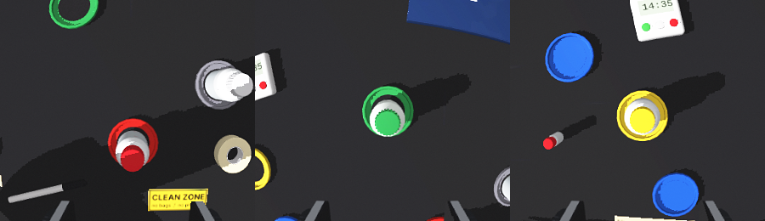

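The three bottles stand inside their dishes at (132,148), (387,115) and (642,115). I'll check once with the fixed cameras.

Run:
```python
from h import *
bot.move_l([.45,.02,.26])
D={'red':[.393,-.271,0],'green':[.582,-.1915,0],'yellow':[.507,.0195,0],'white':[.4765,-.3885,0]}
fs=[grab_frame(n) for n in('top','side')]
for c in D: print(c,near(f'bottle_{c}_mid',np.array(D[c]),fs).round(4).tolist(),near(f'dish_{"grey" if c=="white" else c}',np.array(D[c]),fs).round(4).tolist())
for t,g in(('vial_red',[.476,.138,0]),('spare_cap',[.499,.381,0])): print(t,near(t,np.array(g),fs).round(3).tolist())
a=[fs[0]['image'][100:280,100:440],fs[1]['image'][130:310,150:380]]
cv2.imwrite('pics/fin.png',np.vstack([cv2.resize(x[...,::-1],(700 if i==0 else 383,int(300)) ) if i==0 else cv2.copyMakeBorder(cv2.resize(x[...,::-1],(383,300)),0,0,0,317,0) for i,x in enumerate(a)]))
```

```text
red [[0.3921, -0.2708, 0.0436], [0.3931, -0.2725, 0.0426]] [[0.3906, -0.2743, 0.0004], [0.3943, -0.2731, 0.0018]]
green [[0.5843, -0.186, 0.0461], [0.582, -0.1937, 0.0526]] [[0.5821, -0.1939, -0.0005], [0.5807, -0.1865, 0.0005]]
yellow [[0.5034, 0.0188, 0.0454]] [[0.506, 0.0192, 0.0028]]
white [[0.475, -0.3826, 0.0472], [0.4773, -0.3888, 0.0405]] [[0.4786, -0.3883, 0.0044], [0.4769, -0.3901, -0.0002]]
vial_red [[0.475, 0.137, -0.003]]
spare_cap [[0.498, 0.382, 0.003], [0.498, 0.384, -0.003]]
```

View pics/fin.png

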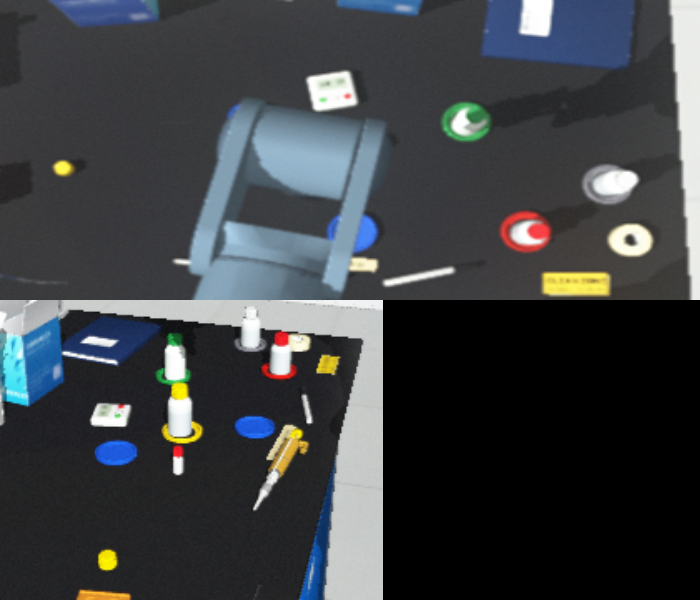

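All four bottles stand upright in the right dishes. The vial (178,460) and the cap (107,560) haven't moved, so I'm handing in.

```bash
python3 -c "
from plant import bot
print(bot.finish_job())"
```

```text
the job is handed in; nothing more can be done
None
```

The job is handed in: the final camera check showed the white-capped bottle in the grey dish, the red-, green- and yellow-capped bottles upright in their own dishes, and the vial and loose cap where they started; the hand-in returned no verdict.

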